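Wet the release brush at the plunger can and coat the mould

TASK

Coat the open plaster mould with release agent: take the brush from its wire rest, press its bristles down in the metal pan of the red plunger can until the pan is all the way down, and lift the brush out again so that the pan springs back up. Then draw the bristles along the floor of the mould's cavity in one pass, from the closed end out to the notch, and lay the brush back across both wires of its rest the way it lay. Do not shift the mould, the can or the other things on the table.

Things in the scene. Friction and masses are not known exactly. Their poses are not given: they have to be found in the camera images.
- brush: flat brush, pale wood handle with blue end, steel ferrule, dark bristles; 200 mm long, 82 g. Origin: underside, mid-length; x towards the bristles, z up as it lies. Handle x -100 to 20 mm, 24 wide (20 from x = 0), 14 thick; ferrule x 17 to 51 mm, 26 wide, 14 thick; bristles x 50 to 100 mm, 24 wide, 9 thick. Balances near x = 0. Lies level across both wires of the rest, bristles sticking out
- brush_grip (a point): point in the middle of the brush's handle where it is best taken: 25 mm from the origin towards the handle end, half way through the thickness; 125 mm from the bristle tips. At the start it is between the two wires of the rest, with free room beside and below it. The handle is sturdy: hold it firmly (about 100 N), so that it does not turn in the fingers
- bristle_tip (a point): middle of the tips of the bristles, on the brush's centre line; moves as they bend. The bristles are springy: they bend up or down about a line across the brush at its x = 50 mm, half way through its thickness, by up to 0.7 rad, with 0.4 N m per rad (about 1.5 N for 6 mm at the tip when the brush slopes at 35 degrees)
- rest: bent-wire brush rest, fixed, 104 x 112 mm. Origin: centre of its foot. Two cross wires, 8 mm thick, run along its y at x = -48 and +48 mm, tops 45 mm above the table, 84 mm of free length each, with upturned horns at both ends, 70 mm high. The brush lies across both wires along the rest's x, bristles to +x, its grip point within 13 mm of the middle at the start
- can: red plunger can, round, 118 mm in diameter, loose, 1.7 kg; its red body is 84 mm high. Origin: centre of its foot, z up
- can_top (a point): point on the can's axis, 93 mm above its foot: where the pan's floor stands when the pan is up (does not move with the pan)
- pan_center (a point): middle of the upper face of the pan's floor; goes down with the pan. The pan is a bright steel dish, open above: 94 mm in diameter over its rim, 88 mm inside the rim, flat floor 60 mm in diameter, rim 10 mm above the floor
- pan (a joint): how far the pan is pressed down, in m: 0 = up, 0.014 = all the way down. A spring holds it up: it starts to give at about 0.4 N and is all the way down at about 1.8 N
- mould: cream plaster mould, loose, 170 x 96 x 40 mm, 1.3 kg. Origin: centre of its underside; x along it to the cavity's closed end. Cavity 12 mm deep; flat floor 28 mm above the table, 54 mm wide (walls slope, 60 mm apart at half depth), from the closed end's wall at x = 63 mm to x = -65 mm, then on through an open notch, 39 mm wide, to the end face at x = -85 mm. Four 5 mm domes on the side walls
- cavity_start (a point): point on the middle line of the cavity floor, 18 mm from the closed end's wall (mould x = 45 mm)
- cavity_mid (a point): point on the middle line of the cavity floor at mould x = -5 mm
- cavity_notch (a point): point on the floor in the middle of the notch, mould x = -70 mm
- sanding_block: brown sanding block, 66 x 110 x 31 mm, a bystander; origin: centre of its underside
- test_tile: small pink plaster test tile, 38 x 48 x 13 mm, a bystander; origin: centre of its underside
- wedge: small hardwood wedge, 32 x 90 x 22 mm, a bystander; origin: centre of its underside

How it is judged:
By the outcome, as a careful person would: the job done as asked, in the order asked, and still so for the second after the job is handed in, with the robot touching nothing.
It also fails if it takes over 50 s, if anything falls off the work surface, if the arm or the gripper's body presses on something with over 40 N, if the wrist force passes 120 N, or if a joint passes its speed limit or range.

ROBOT

A 6-joint arm with a two-finger parallel gripper is mounted at the origin on a cart in front of the work surface, level with it; the furniture and walls round the work are solid. World frame = base frame: x ahead of the robot, y to its left, z up, the work surface at z = 0. Lengths are in mm, angles in rad, forces in N, time in s.
With the tool pointing down it reaches from about 325 to 1000 mm from the base axis. Payload 5.1 kg.
Tool frame: the origin (TCP) lies on the centre line of the jaws, within the pads' length; the fingertips stand r.nose_length ahead of it and the grasp point (between the pads) lies 11 mm behind it (r.nose_length is the distance from the TCP to the fingertips, in mm); z points along the fingers, y is the line along which they close (so a half turn about z gives the same grasp; the last joint's range is limited). The gripper opens to 85 mm and grips with 20 to 120 N. Pads are 22 mm wide; open, the fingers measure 114 mm over their backs; the gripper's body (76 mm by 85 mm) begins 54 mm behind the grasp point. The pads swing forward as they close: fully open they stand 13 mm farther back than shut.
Start: joints at [1.22, 0.124, 1.65, -0, 1.367, -0.083], TCP at [172.019, 626.813, 239.322] pointing down, gripper open.
Joint ranges: [-2.61, 2.61], [-1.02, 2.33], [0.03, 2.71], [-1.35, 4.49], [0.32, 2.68], [-2.91, 2.91]. Speed limits (rad/s): [2.57, 2.57, 3.14, 3.14, 3.14, 3.14].

INTERFACE

Orientations are given as a unit quaternion [x, y, z, w].
In Python, from rig import r gives the robot as it stands.
- The arm moves only by the tool arm_command, never from a script. Its argument "plan" is a list of rows, each a list of 5 numbers: the closure, from 0 (fully open) to 1 (shut), then the shift along the tool's x, y, z in mm, then the turn about the tool's z in rad. In form: [[jaw, tx, ty, tz, spin], ...]. A call has 1 to 5 rows; each row shifts and turns the commanded pose from where the row before left it, along the tool's axes as they then stand; what a row does not reach is not made up. A row lasts 1/8 s, in which the tool goes at most 62.5 mm and 10.7 degrees, less where a joint would pass 70% of its speed; a pose out of reach is approached as far as the arm can. A call is refused whole if a number of a shift passes 62.5 or a number of a turn 0.188, either way. A call with a gripper value outside its range is refused whole. The fingers move at their own pace and stop on an object; the grip force is fixed at half the most. Time passes only in rows, so rows that do not move let the fingers close. It gives the time, the measured TCP pose, the force, the opening and the grip force at its end, in the units of the state.
- r.observe(): the state, without advancing time (a new reading comes with each control period).
- r.camera(name): name is "side" or "top" or "wrist"; returns the picture (420x560x3 uint8, blue, green, red); there is no depth.
- r.calibration(name): a dict with "fovy" (degrees; the focal length in pixels is half the picture's height over the tangent of half this angle, whatever the lens; pixels are square), "cx", "cy" (the principal point, pixels), "rvec" (rotation vector, rad) and "tvec" (3), from world to camera coordinates, as OpenCV has them. Camera axes: x right, y down, z forward; pixel columns grow to the right and rows downward; lengths in mm; the calibration is good to about 2 mm. A picture is of the moment at which its call begins: read the wrist's pose just before it. calibration takes no time and is no camera call; for the wrist camera it gives the pose at the moment of the call.
- r.close_job(): hands the job in; it is judged then, once.
The state is a dict: "t": time; "q": joint angles; "dq": joint speeds; "tau": joint torques, N m; "tool_pos": TCP position; "ee_rot": TCP orientation; "force": force on the tool from outside, world axes, zero at the start; "moment": the same for the moment, N m; "grip_width": finger opening in mm; "grasp_force": force on a finger pad.
Only numpy, scipy, OpenCV 4.12 (cv2) and the standard library are available. Lean on these libraries where they do the work, as an engineer would, in place of code of your own. Each camera call takes 0.05 s, during which the arm holds its last target. There are 200 camera calls.

## Working session

There is one attempt and no reset: what is moved stays moved. The work goes in short steps, Python scripts to look and compute and a tool call to move; the robot and the scene stay as the last step left them, time stands still between calls to the robot, and variables do not carry over. Pictures are saved under pics/ and viewed, at most 10 in all, crops included, and the job is handed in when it is done.

Besides the shell and the picture viewer there is one more tool, called after ">>>" as a command line: name --pt "numbers of a row" for each row, then --argument value for the rest. arm_command: Moves the arm, as the interface text tells. Its arguments: {"type":"object","properties":{"plan":{"type":"array","items":{"type":"array","items":{"type":"number"}}}},"required":["plan"]}

```bash
ls; mkdir -p pics
python3 - <<'E'
from rig import r
import cv2,numpy as np
s=r.observe();print(s['tool_pos'],s['ee_rot'],s['grip_width'],r.nose_length)
a=r.camera('side');b=r.camera('top')
cv2.imwrite('pics/s0.png',a);cv2.imwrite('pics/t0.png',b)
for n in('side','top'):print(n,r.calibration(n))
E
```

```text
pics
[171.80785025 626.25364034 238.02476007] [ 1.33491820e-01  9.91049336e-01 -1.04656537e-03 -2.27758574e-04] 85.34616366152943 8.0
side {'fovy': 57.727548868242394, 'cx': 281.58925883861866, 'cy': 200.08334497293265, 'rvec': array([ 2.45197701, -0.16217876,  0.0610671 ]), 'tvec': array([-448.52633621,  276.92183714,  743.4326151 ])}
top {'fovy': 45.90233656584504, 'cx': 285.49410453103576, 'cy': 214.82726885173702, 'rvec': array([ 2.14440906, -2.09270914,  0.19623603]), 'tvec': array([ 246.09950756,  498.67596197, 1090.56011912])}
```

View pics/t0.png

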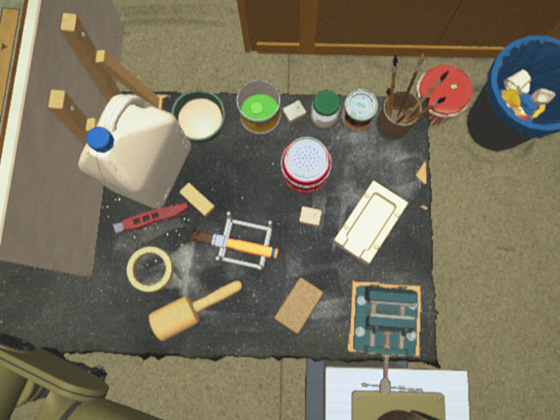

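View pics/s0.png

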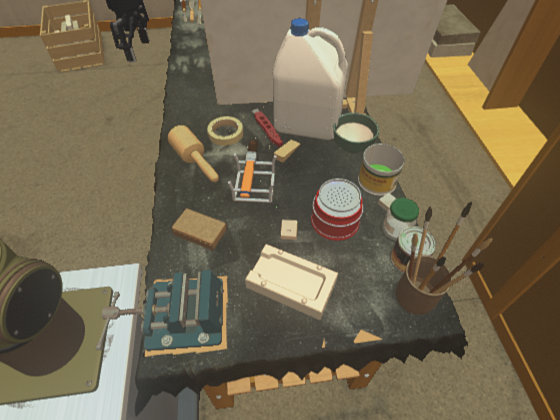

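```bash
cat > h.py <<'E'
from rig import r
import cv2,numpy as np
def cam(n):
    c=r.calibration(n);R=cv2.Rodrigues(c['rvec'])[0];t=np.array(c['tvec']).ravel()
    f=210/np.tan(np.radians(c['fovy'])/2);return R,t,f,c['cx'],c['cy']
def ray(n,u,v,C=None):
    R,t,f,cx,cy=C or cam(n);return -R.T@t,R.T@np.array([(u-cx)/f,(v-cy)/f,1])
def onz(n,u,v,z,C=None):
    o,d=ray(n,u,v,C);return o+d*(z-o[2])/d[2]
def proj(n,P,C=None):
    R,t,f,cx,cy=C or cam(n);p=R@np.array(P,float)+t;return p[0]/p[2]*f+cx,p[1]/p[2]*f+cy
def tri(u1,v1,u2,v2):
    o,d=ray('side',u1,v1);p,e=ray('top',u2,v2)
    a=np.linalg.lstsq(np.c_[d,-e],p-o,rcond=None)[0];return (o+d*a[0]+p+e*a[1])/2, np.linalg.norm(o+d*a[0]-p-e*a[1])
E
python3 - <<'E'
import cv2,numpy as np
b=cv2.imread('pics/t0.png');a=cv2.imread('pics/s0.png')
z=lambda i,x,y,w,h,k:cv2.resize(i[y:y+h,x:x+w],None,fx=k,fy=k,interpolation=cv2.INTER_CUBIC)
o=np.vstack([np.hstack([z(b,185,200,100,75,4),z(b,320,170,100,75,4)]),np.hstack([z(a,220,135,100,75,4),z(a,240,235,100,75,4)])])
cv2.imwrite('pics/c1.png',o)
E
```

```text
(no output)
```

View pics/c1.png

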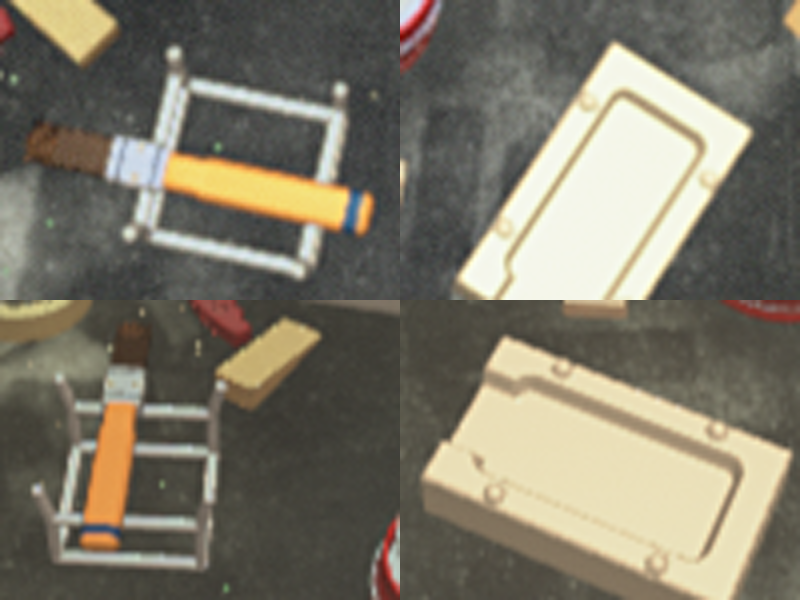

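Run:
```python
from h import *
np.set_printoptions(precision=1,suppress=True)
b=cv2.imread('pics/t0.png')
print('grip', end=' ')
tip=onz('top',192,236.2,52);end=onz('top',278,253,52);print(tip,end,np.linalg.norm(tip-end),np.degrees(np.arctan2(*(tip-end)[1::-1])))
hsv=cv2.cvtColor(b,cv2.COLOR_BGR2HSV)
def blob(m,x,y,w,h):
    k=np.zeros_like(m);k[y:y+h,x:x+w]=m[y:y+h,x:x+w]
    return max(cv2.findContours(k,0,2)[0],key=cv2.contourArea)
c=blob(((hsv[...,1]<90)&(hsv[...,2]>190)).astype(np.uint8),325,170,100,100)
q=cv2.boxPoints(cv2.minAreaRect(c));P=np.array([onz('top',u,v,40) for u,v in q]);print(q,P)
print(np.linalg.norm(P-np.roll(P,-1,0),axis=1),P.mean(0))
for u,v in [(373.75,180.5),(408,202.5),(334.2,242)]:print(onz('top',u,v,40))
c=blob(((hsv[...,1]>110)&((hsv[...,0]<22)&(hsv[...,0]>8))&(hsv[...,2]>150)).astype(np.uint8),215,225,70,40)
q=cv2.boxPoints(cv2.minAreaRect(c));print('handle',np.array([onz('top',u,v,56) for u,v in q]))
# can: red blob foot/side, pan rim ellipse
c=blob(((hsv[...,1]<70)&(hsv[...,2]>120)).astype(np.uint8),278,132,56,62)
e=cv2.fitEllipse(cv2.convexHull(c));print('pan',e,onz('top',*e[0],95))
C=blob(((hsv[...,1]>130)&((hsv[...,0]<8)|(hsv[...,0]>172))).astype(np.uint8),270,125,70,75)
print(cv2.boundingRect(c),cv2.boundingRect(C))
print([proj('top',onz('top',*e[0],95)+[0,0,dz-95]) for dz in (0,84,103)])
# dark rest wire end points
for n,(u,v) in dict(h1=(185+174/4,200+52/4),h2=(185+341/4,200+90/4),h3=(185+130/4,200+233/4)).items(): print(n,onz('top',u,v,70))
z=lambda i,x,y,w,h,k:cv2.resize(i[y:y+h,x:x+w],None,fx=k,fy=k,interpolation=cv2.INTER_CUBIC)
a=cv2.imread('pics/s0.png')
cv2.imwrite('pics/c2.png',np.hstack([z(b,270,130,75,75,5),z(a,300,170,75,75,5)]))
```

```text
grip [437.3 469.2  52. ] [403.7 272.9  52. ] 199.14851460650408 80.31022694018371
[[333.1 240.5]
 [372.5 179.5]
 [407.9 202.4]
 [368.5 263.4]] [[436.8 147.9  40. ]
 [583.2  56.5  40. ]
 [530.4 -25.1  40. ]
 [386.4  67.3  40. ]]
[172.6  97.3 171.1  95. ] [484.2  61.7  40. ]
[580.9  53.6  40. ]
[530.1 -25.4  40. ]
[433.5 145.3  40. ]
handle [[411.2 392.1  56. ]
 [420.8 390.6  56. ]
 [402.8 290.3  56. ]
 [393.2 292.   56. ]]
pan ((306.37799072265625, 158.4405517578125), (43.34808349609375, 44.64341735839844), 10.998947143554688) [613.7 214.   95. ]
(285, 137, 43, 44) (283, 145, 47, 40)
[(np.float64(304.90521553230144), np.float64(170.17976205869508)), (np.float64(306.19496824498447), np.float64(159.89938903946148)), (np.float64(306.51334036139605), np.float64(157.3617055878596))]
h1 [489.4 386.5  70. ]
h2 [469.9 291.8  70. ]
h3 [386.8 406.1  70. ]
```

View pics/c2.png

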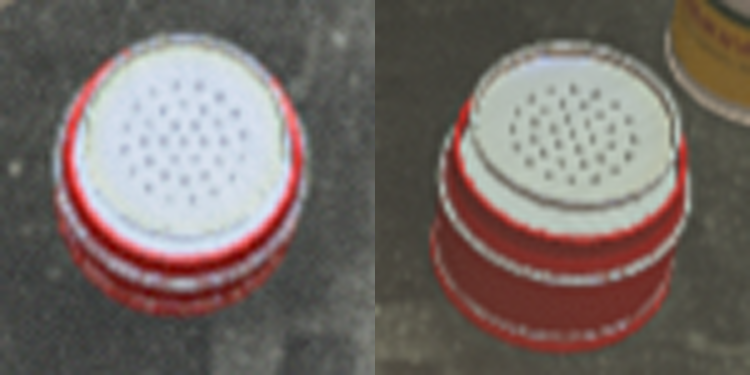

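The top view shows the brush across the rest with its tip at about (192,236) and its handle end at about (278,253). The can's pan rim is centred near (307,157). The mould's notch faces lower left, and its top corners are at (374,180), (408,202), (334,242) and (368,263).

Run:
```python
from h import *
np.set_printoptions(precision=1,suppress=True)
for n,k in dict(tip=(252.5,141.2,192,236.2),end=(245,196.5,278,253),pan=(340,194.8,307,157.4),mN1=(265,244.5,334,241.5),mC1=(337.5,273.2,374,180.3),mN2=(247.2,280.7,368.5,263.2),
  hA=(220+60/4,135+75/4,185+130/4,200+233/4),hB=(220+222/4,135+85/4,185+174/4,200+52/4)).items():print(n,*tri(*k))
print('panz103',onz('top',307,157.4,103),onz('side',340,194.8,103))
b=cv2.imread('pics/t0.png');
for n,(u,v) in dict(tile=(311,215),block=(299,305),wedge=(197,199),h2=(185+341/4,200+90/4)).items():print(n,onz('top',u,v,20))
```

```text
tip [436.3 469.1  52. ] 1.8700399666241219
end [402.2 272.6  56.5] 2.1086347525864255
pan [613.4 212.9 100.4] 1.9595991197060723
mN1 [435.  145.4  36.3] 0.32711358855764255
mC1 [579.2  53.1  40.4] 4.073808049292822
mN2 [388.4  65.7  29.9] 1.0013761706205797
hA [386.4 406.   71.1] 0.44872623280883694
hB [489.1 386.7  68. ] 1.4745125878635026
panz103 [613.7 213.  103. ] [611.6 210.6 103. ]
tile [499.  198.4  20. ]
block [289.9 222.6  20. ]
wedge [531.1 469.1  20. ]
h2 [478.7 293.7  20. ]
```

>>> arm_command --pt "0 -40 -50 20 0.184" --pt "0 -50 -50 20 0.184" --pt "0 -50 -50 20 0.184" --pt "0 -50 -30 10 0.184" --pt "0 0 0 0 0.184"

```text
t: 0.72
tool_pos: [235.8, 394.5, 173.8]
ee_rot: [0.564, 0.826, -0.002, 0.0]
force: [-1.0, 1.0, 0.7]
grip_width: 85.4
grasp_force: 0.0
```

>>> arm_command --pt "0 0 0 0 0.184" --pt "0 0 0 0 0.184" --pt "0 0 0 0 0.184" --pt "0 0 0 0 0" --pt "0 0 0 0 0"

```text
t: 1.35
tool_pos: [236.3, 398.6, 176.4]
ee_rot: [0.763, 0.646, -0.0, 0.0]
force: [-0.1, -0.8, 0.0]
grip_width: 85.6
grasp_force: 0.0
```

>>> arm_command --pt "0 -7 60 5 0" --pt "0 -8 60 5 0" --pt "0 -7 60 0 0" --pt "0 0 5.5 0 0" --pt "0 0 0 0 0"

```text
t: 1.98
tool_pos: [415.5, 345.6, 166.3]
ee_rot: [0.764, 0.645, -0.001, -0.0]
force: [-0.4, -0.5, 0.1]
grip_width: 85.6
grasp_force: 0.0
```

Run:
```python
from h import *
np.set_printoptions(precision=1,suppress=True)
s=r.observe();print(s['tool_pos'],s['ee_rot'])
C=cam('wrist');np.save('C.npy',np.array(C,dtype=object),allow_pickle=True)
w=r.camera('wrist');cv2.imwrite('pics/w1.png',w)
for P in [(415.7,346.4,59),(436.8,469,52),(403,272.8,59)]:print(proj('wrist',P,C))
```

```text
[415.5 345.6 166.3] [ 0.8  0.6 -0.  -0. ]
(np.float64(287.10360603903393), np.float64(216.67205118363898))
(np.float64(287.53156093903044), np.float64(13.833131690119131))
(np.float64(286.8655871151926), np.float64(312.61460303443))
```

View pics/w1.png

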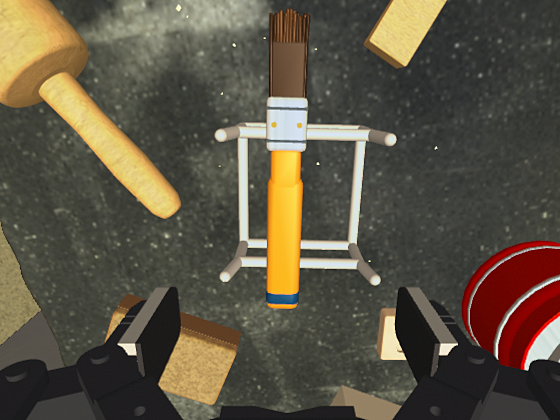

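The wrist view shows the brush straight below the tool, with its tip at (289,12), its handle end at (284,307), and the wires at rows 131 and 263. That agrees with the estimate, so I'm descending and gripping.

>>> arm_command --pt "0 1 -0.5 45 0.018" --pt "0 0 0 45 0" --pt "0 0 0 25 0" --pt "0 0 0 9 0" --pt "0.3 0 0 0 0"

```text
t: 2.65
tool_pos: [414.5, 347.4, 42.8]
ee_rot: [0.77, 0.639, -0.0, -0.0]
force: [0.2, 0.6, -0.1]
grip_width: 69.6
grasp_force: 0.0
```

>>> arm_command --pt "0.6 0 0 0 0" --pt "1 0 0 0 0" --pt "1 0 0 0 0" --pt "1 0 0 0 0" --pt "1 0 0 0 0"

```text
t: 3.28
tool_pos: [416.2, 347.5, 44.1]
ee_rot: [0.77, 0.638, 0.001, -0.0]
force: [-2.0, -0.6, 4.9]
grip_width: 23.3
grasp_force: 59.5
```

>>> arm_command --pt "1 0 0 -20 0" --pt "1 0 0 -40 0" --pt "1 -50 -10 -10 0" --pt "1 -50 0 0 0" --pt "1 -40 0 0 0"

```text
t: 3.9
tool_pos: [378.6, 209.6, 112.4]
ee_rot: [0.77, 0.638, -0.0, 0.0]
force: [0.2, -0.4, -0.7]
grip_width: 22.6
grasp_force: 58.7
```

Run:
```python
from h import *
np.set_printoptions(precision=1,suppress=True)
C=tuple(np.load('C.npy',allow_pickle=True))
ex=np.array([.186,.983,0]);ey=np.array([.983,-.186,0]);g=np.array([416.2,347.5,0])
for n,u,v,z in [('front',280,131,41),('rear',320,263,41),('rear2',320,245,41),('rearfoot',320,245,4),('hFL',221,135,70),('hFR',391,140,70),('hRL',225,277,70),('hRR',376,281,70)]:
    p=onz('wrist',u,v,z,C);print(n,p,(p-g)@ex,(p-g)@ey)
```

```text
front [420.2 401.8  41. ] 54.07433445272924 -6.174532378042805
rear [433.1 300.   41. ] -43.53345336347228 25.47371263768511
rear2 [435.2 314.6  41. ] -28.797702677329898 24.800843992488737
rearfoot [436.  299.1   4. ] -43.87380062386204 28.503990045669024
hFL [385.6 407.8  70. ] 53.60414168145767 -41.32506635325924
hFR [486.8 387.6  70. ] 52.562017154393125 61.89519806996601
hRL [367.2 314.2  70. ] -41.82229016092842 -42.02709206613096
hRR [468.7 294.   70. ] -42.84713826986307 61.541732955529966
```

>>> arm_command --pt "1 -38 0 10 0" --pt "1 0 0 45 0" --pt "1 0 0 28 0" --pt "1 0 0 13 0" --pt "1 0 0 0 0"

```text
t: 4.53
tool_pos: [371.8, 173.7, 16.0]
ee_rot: [0.77, 0.638, -0.001, -0.0]
force: [0.9, -0.3, -0.8]
grip_width: 22.5
grasp_force: 58.7
```

>>> arm_command --pt "1 30 0 0 0" --pt "1 30 0 0 0" --pt "1 14 0 0 0" --pt "1 0 0 -4 0" --pt "1 0 0 -4 0"

```text
t: 5.15
tool_pos: [385.6, 246.1, 24.5]
ee_rot: [0.77, 0.638, -0.0, -0.0]
force: [1.0, 4.6, -9.0]
grip_width: 22.8
grasp_force: 59.1
```

>>> arm_command --pt "1 0 0 -5 0" --pt "1 0 0 -5 0" --pt "1 0 0 0 0"

```text
t: 5.52
tool_pos: [385.0, 245.7, 34.1]
ee_rot: [0.77, 0.638, -0.001, -0.0]
force: [-1.2, 1.0, -8.4]
grip_width: 22.9
grasp_force: 59.5
```

>>> arm_command --pt "1 0 0 -6 0" --pt "1 0 0 -6 0" --pt "1 0 0 -5 0" --pt "1 0 0 0 0"

```text
t: 6.02
tool_pos: [386.3, 246.2, 52.3]
ee_rot: [0.77, 0.638, -0.0, 0.0]
force: [-1.8, -0.8, -6.3]
grip_width: 22.8
grasp_force: 59.9
```

Run:
```python
from h import *
s=r.observe();print(s['tool_pos'],s['force'])
z=lambda i,x,y,w,h,k:cv2.resize(i[y:y+h,x:x+w],None,fx=k,fy=k,interpolation=cv2.INTER_CUBIC)
cv2.imwrite('pics/a1.png',np.hstack([z(r.camera('side'),190,120,133,150,3),z(r.camera('wrist'),180,0,187,280,1.607)]))
```

```text
[386.25681701 246.21931444  52.26749353] [-1.83965401 -0.81378986 -6.27933797]
```

View pics/a1.png

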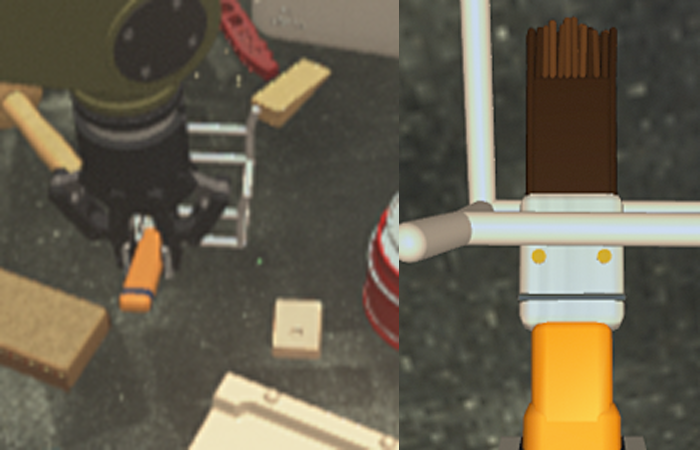

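>>> arm_command --pt "1 -3 0 3 0" --pt "1 -25 0 -10 0" --pt "1 -30 0 -13 0" --pt "1 -25 0 -20 0" --pt "1 0 0 -60 0"

```text
t: 6.75
tool_pos: [369.4, 163.5, 150.7]
ee_rot: [0.771, 0.637, -0.001, -0.001]
force: [1.5, 1.2, -0.3]
grip_width: 22.6
grasp_force: 60.5
```

Run:
```python
from h import *
np.set_printoptions(precision=1,suppress=True)
s=r.observe();p=s['tool_pos'];print(p,s['force'],s['moment'])
C=cam('wrist');w=r.camera('wrist');a=r.camera('side')
x,y,zz,ww=s['ee_rot'];ex=np.array([x*x-y*y,2*x*y,0])
for th in (15,20,25,30):
    t=np.radians(th);g=p+[0,0,8];P=g+125*(ex*np.cos(t)-[0,0,np.sin(t)]);print(th,proj('wrist',P,C),proj('side',P))
sp=proj('side',p);u,v=int(sp[0])-70,max(0,int(sp[1])-90);print(u,v)
z=lambda i,x,y,w,h,k:cv2.resize(i[y:y+h,x:x+w],None,fx=k,fy=k,interpolation=cv2.INTER_CUBIC)
cv2.imwrite('pics/a2.png',np.hstack([z(a,u,v,140,150,3),z(w,180,0,187,280,1.607)]))
```

```text
[369.4 163.5 150.7] [ 1.5  1.2 -0.3] [-0.  -0.1  0. ]
15 (np.float64(286.7289988769903), np.float64(-23.296318547754822)) (np.float64(238.45536062716366), np.float64(173.6979433854071))
20 (np.float64(286.8613503445016), np.float64(-5.977678926832681)) (np.float64(238.6618245681112), np.float64(177.90991949900513))
25 (np.float64(286.97186989766493), np.float64(11.163952494934222)) (np.float64(238.80329823484664), np.float64(182.25998353006324))
30 (np.float64(287.064097736967), np.float64(28.066447054317933)) (np.float64(238.88027299831577), np.float64(186.72536807351102))
159 119
```

View pics/a2.png

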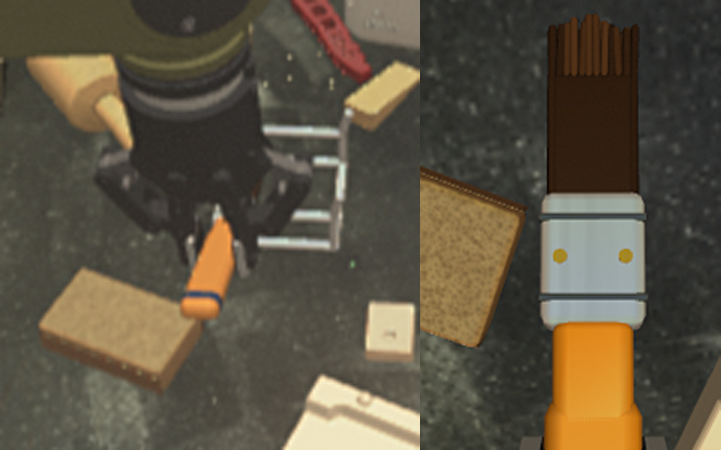

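The brush now slopes about 25° tips-down: its tip is at wrist row 11, where 25° predicts row 11. I'm moving to the can next.

>>> arm_command --pt "1 0 0 -50 0" --pt "1 0 0 0 0.172" --pt "1 0 0 0 0.172" --pt "1 0 0 0 0.172" --pt "1 0 0 0 0.172"

```text
t: 7.48
tool_pos: [371.9, 165.5, 202.9]
ee_rot: [0.941, 0.338, 0.002, -0.0]
force: [0.7, -0.1, -1.1]
grip_width: 22.9
grasp_force: 60.6
```

>>> arm_command --pt "1 0 0 0 0.172" --pt "1 0 0 0 0.172" --pt "1 50 12 0 0" --pt "1 50 12 0 0" --pt "1 0 0 0 0"

```text
t: 8.1
tool_pos: [476.2, 177.3, 201.7]
ee_rot: [0.985, 0.174, 0.001, -0.0]
force: [-0.5, 0.2, -0.6]
grip_width: 23.0
grasp_force: 60.6
```

>>> arm_command --pt "1 47.6 13.7 10 0" --pt "1 0 0 35 0" --pt "1 0 0 0 0"

```text
t: 8.48
tool_pos: [520.5, 180.1, 154.0]
ee_rot: [0.985, 0.175, -0.003, -0.0]
force: [-0.9, -0.2, -1.6]
grip_width: 22.6
grasp_force: 60.5
```

Run:
```python
from h import *
np.set_printoptions(precision=2,suppress=True)
s=r.observe();p=s['tool_pos'];print(p,s['force'])
C=cam('wrist');w=r.camera('wrist');a=r.camera('side')
print('pan centre in wrist (est)',proj('wrist',(613,212.5,103),C))
z=lambda i,x,y,w,h,k:cv2.resize(i[y:y+h,x:x+w],None,fx=k,fy=k,interpolation=cv2.INTER_CUBIC)
cv2.imwrite('pics/a3.png',np.hstack([z(a,270,130,120,135,3),z(w,100,0,378,405,1)]))
```

```text
[520.47 180.13 154.05] [-0.9  -0.24 -1.64]
pan centre in wrist (est) (np.float64(290.03128623550856), np.float64(51.83798271074022))
```

View pics/a3.png

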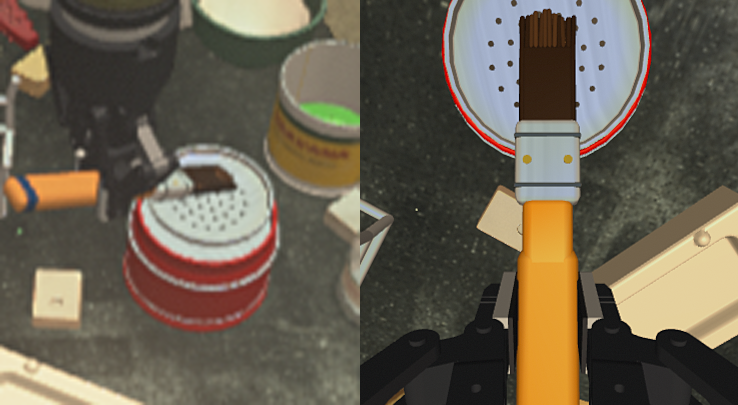

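>>> arm_command --pt "1 5 0 8 0" --pt "1 0 0 8 0" --pt "1 0 0 6 0" --pt "1 0 0 5 0" --pt "1 0 0 0 0"

```text
t: 9.2
tool_pos: [526.6, 182.1, 129.2]
ee_rot: [0.985, 0.175, -0.0, 0.0]
force: [0.1, -0.2, 1.1]
grip_width: 22.8
grasp_force: 60.6
```

>>> arm_command --pt "1 0 0 4 0" --pt "1 0 0 4 0" --pt "1 0 0 0 0" --pt "1 0 0 0 0"

```text
t: 9.7
tool_pos: [527.0, 182.2, 121.8]
ee_rot: [0.985, 0.175, -0.0, -0.0]
force: [-2.7, -0.3, 0.6]
grip_width: 22.8
grasp_force: 60.7
```

Run:
```python
from h import *
np.set_printoptions(precision=2,suppress=True)
s=r.observe();p=s['tool_pos'];print(p,s['force'],s['moment'])
w=r.camera('wrist');a=r.camera('side')
z=lambda i,x,y,w,h,k:cv2.resize(i[y:y+h,x:x+w],None,fx=k,fy=k,interpolation=cv2.INTER_CUBIC)
cv2.imwrite('pics/a4.png',np.hstack([z(a,290,150,90,101,4),z(w,100,0,378,404,1)]))
```

```text
[527.   182.21 121.75] [-2.65 -0.31  0.56] [-0.06  0.04 -0.06]
```

View pics/a4.png

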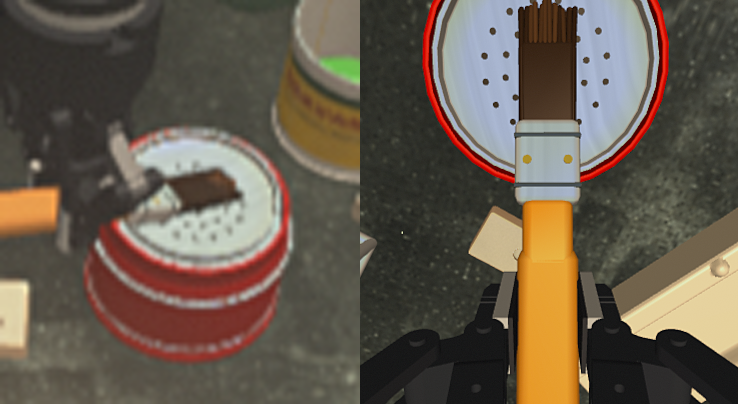

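>>> arm_command --pt "1 0 0 3 0" --pt "1 0 0 3 0" --pt "1 0 0 1 0" --pt "1 0 0 0 0" --pt "1 0 0 0 0"

```text
t: 10.42
tool_pos: [527.0, 182.2, 114.8]
ee_rot: [0.985, 0.175, 0.0, -0.0]
force: [-2.3, -0.8, 1.7]
grip_width: 22.8
grasp_force: 60.7
```

Run:
```python
from h import *
np.set_printoptions(precision=2,suppress=True)
s=r.observe();print(s['tool_pos'],s['force'])
C=cam('wrist');w=r.camera('wrist');a=r.camera('side')
# rim outer right edge profile in wrist: print column transitions on row 40
for z in (103,89): print(z,[proj('wrist',(613+47*c,212.5+47*d,z),C) for c,d in ((.342,-.94),(-.342,.94))])
row=w[52,300:480].astype(int); print([(300+i) for i in range(1,180) if abs(row[i]-row[i-1]).sum()>60])
row=w[52,80:280].astype(int); print([(80+i) for i in range(1,200) if abs(row[i]-row[i-1]).sum()>60])
col=w[:120,288].astype(int).sum(1);print(col[:30])
z=lambda i,x,y,w,h,k:cv2.resize(i[y:y+h,x:x+w],None,fx=k,fy=k,interpolation=cv2.INTER_CUBIC)
cv2.imwrite('pics/a5.png',np.hstack([z(a,290,150,90,101,4),z(w,100,0,378,404,1)]))
```

```text
[527.   182.21 114.78] [-2.34 -0.76  1.7 ]
103 [(np.float64(419.5328721791152), np.float64(61.766434342746095)), (np.float64(159.973003445895), np.float64(60.84461424604089))]
89 [(np.float64(407.7328570851704), np.float64(64.7726647280461)), (np.float64(171.36975062988608), np.float64(63.93425326476907))]
[314, 315, 316, 317, 318, 346, 351, 352, 391, 392, 393, 397, 398, 403, 404, 407, 408, 414]
[157, 158, 163, 164, 167, 168, 169, 173, 174, 179, 219, 220, 224, 225, 241, 242, 248, 249, 257, 258, 259, 260, 261]
[154 154 160 155 151 150 157 154 158 152 155 157 155 155 153 151 158 151
 151 154 152 151 153 154 151 154 153 149 151 151]
```

View pics/a5.png

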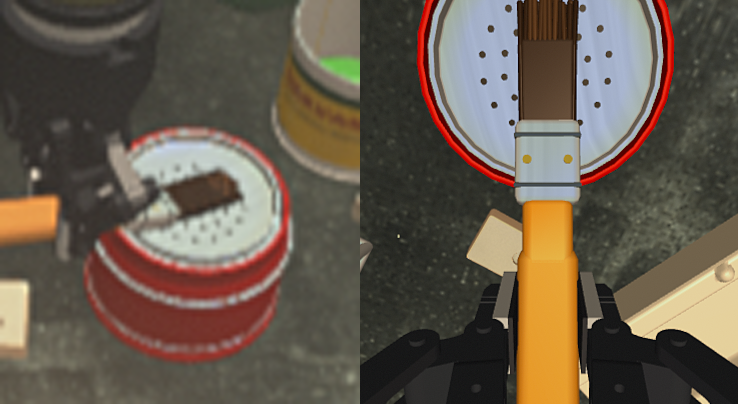

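The wrist view shows the pan rim edges at columns 173 and 407. The predictions for a fully pressed pan are 171 and 408, so it is down. I'll press slightly more, hold, then lift.

>>> arm_command --pt "1 0 0 1.5 0" --pt "1 0 0 0 0" --pt "1 0 0 0 0" --pt "1 0 0 -10 0" --pt "1 0 0 -15 0"

```text
t: 11.15
tool_pos: [526.8, 182.2, 138.6]
ee_rot: [0.985, 0.175, -0.0, 0.0]
force: [0.5, -0.6, -1.0]
grip_width: 22.8
grasp_force: 60.7
```

>>> arm_command --pt "1 0 0 -25 0" --pt "1 0 0 -40 0" --pt "1 0 0 -20 0" --pt "1 0 0 0 0"

```text
t: 11.65
tool_pos: [527.9, 182.4, 225.4]
ee_rot: [0.985, 0.175, 0.002, -0.0]
force: [-0.5, -0.5, -0.7]
grip_width: 23.1
grasp_force: 60.7
```

```bash
cat >> h.py <<'E'
def tilt():
    s=r.observe();p=np.array(s['tool_pos']);C=cam('wrist');w=r.camera('wrist');b=r.camera('top')
    x,y=s['ee_rot'][:2];ex=np.array([x*x-y*y,2*x*y,0]);ex/=np.linalg.norm(ex)
    col=cv2.medianBlur(w,3)[:,276:300].astype(int);hsv=cv2.cvtColor(w,cv2.COLOR_BGR2HSV)
    m=((hsv[...,0]<16)&(hsv[...,1]>110)&(hsv[...,2]<130)).astype(np.uint8);m=cv2.morphologyEx(m,cv2.MORPH_CLOSE,np.ones((5,5)))
    m[:,:240]=0;m[:,340:]=0
    c=max(cv2.findContours(m,0,2)[0],key=cv2.contourArea)
    print('pos',p.round(1),'f',np.round(s['force'],1),'ang',np.degrees(np.arctan2(ex[1],ex[0])).round(1),'bristles u,v,w,h',cv2.boundingRect(c))
    for th in (10,15,20,25,30):
        t=np.radians(th);print(th,np.round(proj('wrist',p+[0,0,8]+125*(ex*np.cos(t)-[0,0,np.sin(t)]),C),1),np.round(proj('wrist',p+[0,0,8]+75*(ex*np.cos(t)-[0,0,np.sin(t)]),C),1))
    return p,ex,w,b
E
python3 - <<'E'
from h import *
p,ex,w,b=tilt()
hsv=cv2.cvtColor(b,cv2.COLOR_BGR2HSV)
for z in(103,89):print(z,[np.round(proj('top',(613.4+dx,212.8+dy,z)),1) for dx,dy in((47,0),(-47,0),(0,47),(0,-47))])
v=hsv[120:200,306];print([(120+i,list(map(int,x))) for i,x in enumerate(v)][8:25])
# mould again at z=40 
m=((hsv[...,1]<90)&(hsv[...,2]>190)).astype(np.uint8);k=np.zeros_like(m);k[170:270,325:425]=m[170:270,325:425]
c=max(cv2.findContours(k,0,2)[0],key=cv2.contourArea);print(cv2.boxPoints(cv2.minAreaRect(c)).round(1).tolist())
E
```

```text
pos [527.9 182.4 225.4] f [-0.5 -0.5 -0.7] ang 20.2 bristles u,v,w,h (259, 9, 56, 112)
10 [286.4 -38.6] [286.4 111.8]
15 [286.5 -21.3] [286.5 115. ]
20 [286.6  -4.1] [286.5 119.5]
25 [286.6  12.9] [286.5 124.9]
30 [286.6  29.7] [286.6 131.2]
103 [array([307.4, 137.5]), array([306.7, 177.9]), array([286., 157.]), array([328.1, 158. ])]
89 [array([307.2, 139.6]), array([306.5, 179.5]), array([286. , 158.9]), array([327.6, 159.9])]
[(128, [23, 71, 129]), (129, [26, 81, 141]), (130, [28, 92, 153]), (131, [26, 97, 165]), (132, [26, 92, 174]), (133, [26, 102, 175]), (134, [27, 106, 175]), (135, [26, 97, 181]), (136, [26, 101, 177]), (137, [26, 103, 178]), (138, [26, 101, 174]), (139, [24, 101, 176]), (140, [26, 101, 174]), (141, [26, 99, 176]), (142, [25, 101, 176]), (143, [26, 101, 176]), (144, [27, 98, 166])]
[[329.0, 205.0], [329.0, 205.0], [329.0, 205.0], [329.0, 205.0]]
```

Run:
```python
from h import *
np.set_printoptions(precision=1,suppress=True)
for n,k in dict(vfarL=(218,270,357,288),vfarR=(221,337,418,288)).items():print(n,*tri(*k))
b=cv2.imread('pics/t0.png');a=cv2.imread('pics/s0.png')
for im in(b,a):
    h=cv2.cvtColor(im,cv2.COLOR_BGR2HSV);m=((h[...,0]>82)&(h[...,0]<105)&(h[...,1]>70)).astype(np.uint8)
    m=cv2.morphologyEx(m,cv2.MORPH_OPEN,np.ones((3,3)))
    print(sorted([cv2.boundingRect(c) for c in cv2.findContours(m,0,2)[0] if cv2.contourArea(c)>40]))
```

```text
vfarL [330.4  93.4  39.7] 0.2465063638889427
vfarR [332.7 -45.7  33.2] 3.107732910975813
[(354, 332, 15, 18), (355, 303, 15, 24), (357, 287, 8, 8), (370, 318, 46, 12), (370, 348, 19, 5), (371, 291, 46, 11), (376, 332, 7, 14), (378, 305, 21, 4), (390, 349, 16, 5), (391, 333, 7, 14), (405, 340, 11, 15), (406, 309, 11, 7), (494, 36, 65, 31), (520, 121, 21, 9), (547, 123, 13, 7)]
[]
```

>>> arm_command --pt "1 -60 23 0 0" --pt "1 -60 23 0 0" --pt "1 0 0 0 0.183" --pt "1 0 0 0 0.183" --pt "1 0 0 0 0.183"

```text
t: 12.38
tool_pos: [431.5, 99.7, 220.9]
ee_rot: [0.995, -0.102, -0.002, 0.0]
force: [0.8, 0.1, -1.1]
grip_width: 22.8
grasp_force: 60.6
```

>>> arm_command --pt "1 0 0 0 0.183" --pt "1 0 0 0 0.183" --pt "1 0 0 0 0" --pt "1 0 0 0 0"

```text
t: 12.88
tool_pos: [432.3, 99.9, 222.0]
ee_rot: [0.961, -0.277, -0.001, 0.0]
force: [-0.5, -0.3, -0.0]
grip_width: 22.8
grasp_force: 60.6
```

Run:
```python
from h import *
p,ex,w,b=tilt()
C=cam('wrist');cv2.imwrite('pics/wm.png',w)
q=r.observe()['q'];print(np.round(q,2))
d=np.array([.846,-.533,0]);n=np.array([.533,.846,0]);o=np.array([483,60.5,0])
for x,y in((85,48),(85,-48),(-85,48),(-85,-48)):print(x,y,np.round(proj('wrist',o+d*x+n*y+[0,0,40],C),1))
h=cv2.cvtColor(w,cv2.COLOR_BGR2HSV)
for v in (60,150,250):
    g=cv2.cvtColor(w,cv2.COLOR_BGR2GRAY)[v].astype(int);e=np.abs(np.convolve(g,[1,1,0,-1,-1],'same'));
    print(v,[(u,int(e[u])) for u in range(3,557) if e[u]>50 and e[u]==e[max(0,u-4):u+5].max()])
```

```text
pos [432.3  99.9 222. ] f [-0.5 -0.3 -0. ] ang -32.1 bristles u,v,w,h (259, 9, 57, 112)
10 [287.2 -39. ] [287.1 112.2]
15 [287.1 -21.8] [287.1 115.3]
20 [287.1  -4.7] [287.1 119.7]
25 [287.1  12.3] [287.1 125. ]
30 [287.   29.1] [287.1 131.2]
[ 0.11 -0.34  2.11 -0.    1.38  2.24]
85 48 [231.7  -2.1]
85 -48 [360.   -1.9]
-85 48 [240.3 214.5]
-85 -48 [348.3 214.6]
60 [(12, 344), (17, 318), (29, 218), (53, 267), (58, 246), (74, 238), (99, 339), (123, 242), (189, 59), (235, 108), (251, 206), (315, 456), (330, 151), (341, 171), (354, 134), (463, 133)]
150 [(45, 62), (65, 219), (74, 296), (152, 53), (174, 57), (184, 54), (228, 54), (239, 276), (254, 186), (320, 194), (327, 141), (333, 140), (351, 281), (504, 132)]
250 [(10, 53), (262, 144), (311, 106), (333, 140), (352, 297), (361, 53), (367, 73), (382, 87), (389, 76), (429, 129), (510, 51), (540, 52), (541, 52), (548, 171)]
```

>>> arm_command --pt "1 -3 6.5 20 0" --pt "1 0 0 50 0" --pt "1 0 0 45 0" --pt "1 0 0 20 0" --pt "1 0 0 0 0"

```text
t: 13.6
tool_pos: [424.0, 95.7, 85.0]
ee_rot: [0.961, -0.278, -0.003, 0.001]
force: [-0.1, 0.1, -0.5]
grip_width: 23.0
grasp_force: 60.6
```

Run:
```python
from h import *
p,ex,w,b=tilt();C=cam('wrist')
ey=np.array([ex[1],-ex[0],0]);o=np.array([483,60.5,0])
print('tip mould x',(p-o)@ex+114,'lat',(o-p)@ey, np.degrees(np.arctan2(-.533,.846)))
for x,y in((85,48),(85,-48),(-85,48),(-85,-48),(63,27)):print(x,y,np.round(proj('wrist',o+ex*x-ey*y+[0,0,40],C),1))
for v in (40,100,130):
    g=cv2.cvtColor(w,cv2.COLOR_BGR2GRAY)[v].astype(int);e=np.abs(np.convolve(g,[1,1,0,-1,-1],'same'));
    print(v,[(u,int(e[u])) for u in range(3,557) if e[u]>50 and e[u]==e[max(0,u-4):u+5].max()])
for u in (235,340):
    g=cv2.cvtColor(w,cv2.COLOR_BGR2GRAY)[:,u].astype(int);e=np.abs(np.convolve(g,[1,1,0,-1,-1],'same'));
    print(u,[(v,int(e[v])) for v in range(3,300) if e[v]>50 and e[v]==e[max(0,v-4):v+5].max()])
```

```text
pos [424.   95.7  85. ] f [-0.1  0.1 -0.5] ang -32.2 bristles u,v,w,h (259, 9, 56, 112)
10 [287.  -39.6] [287.1 112.2]
15 [286.9 -22.4] [287.  115.3]
20 [286.8  -5.2] [286.9 119.6]
25 [286.8  11.8] [286.9 124.9]
30 [286.7  28.6] [286.9 131. ]
tip mould x 45.35929333774175 lat -1.7330912403132395 -32.21189736768001
85 48 [168.6 -91.4]
85 -48 [405.6 -91.3]
-85 48 [199.1 284.4]
-85 -48 [375.  284.4]
63 27 [223.3 -28.7]
40 [(15, 57), (177, 156), (209, 131), (226, 127), (259, 402), (296, 52), (315, 417), (343, 106), (360, 105), (393, 193)]
100 [(3, 218), (23, 58), (181, 245), (212, 121), (229, 120), (258, 409), (315, 362), (340, 103), (341, 103), (356, 100), (387, 199)]
130 [(14, 54), (183, 222), (184, 222), (214, 116), (230, 118), (254, 158), (320, 184), (339, 98), (354, 95), (385, 220)]
235 [(232, 62), (253, 71), (282, 293)]
340 [(249, 60), (283, 348)]
```

>>> arm_command --pt "1 4 -1 5 0" --pt "1 0 0 5 0" --pt "1 0 0 2 0" --pt "1 0 0 0 0"

```text
t: 14.2
tool_pos: [430.6, 94.8, 76.0]
ee_rot: [0.961, -0.278, -0.0, 0.0]
force: [0.2, 0.1, -0.2]
grip_width: 22.7
grasp_force: 60.6
```

Run:
```python
from h import *
tilt()
```

```text
pos [430.6  94.8  76. ] f [ 0.2  0.1 -0.2] ang -32.3 bristles u,v,w,h (259, 9, 56, 112)
10 [287.2 -38.7] [287.1 112.3]
15 [287.2 -21.5] [287.1 115.4]
20 [287.2  -4.3] [287.1 119.8]
25 [287.2  12.7] [287.1 125.1]
30 [287.1  29.5] [287.1 131.3]
```

>>> arm_command --pt "1 -2 0 2 0" --pt "1 0 0 2 0" --pt "1 0 0 0 0"

```text
t: 14.68
tool_pos: [428.9, 96.0, 72.1]
ee_rot: [0.961, -0.278, -0.0, -0.0]
force: [0.3, 2.0, 0.0]
grip_width: 22.8
grasp_force: 60.7
```

Run:
```python
from h import *
tilt()
```

```text
pos [428.9  96.   72.1] f [0.3 2.  0. ] ang -32.3 bristles u,v,w,h (259, 3, 57, 117)
10 [287.2 -38.8] [287.1 112.2]
15 [287.2 -21.6] [287.2 115.4]
20 [287.2  -4.4] [287.2 119.7]
25 [287.2  12.6] [287.2 125.1]
30 [287.2  29.4] [287.2 131.3]
```

>>> arm_command --pt "1 0 0 3 0" --pt "1 0 0 2 0" --pt "1 0 0 0 0" --pt "1 -8 0 0 0" --pt "1 -14 0 0 0"

```text
t: 15.4
tool_pos: [410.3, 107.7, 67.4]
ee_rot: [0.961, -0.278, 0.0, -0.0]
force: [0.4, 0.0, 1.1]
grip_width: 22.7
grasp_force: 60.7
```

>>> arm_command --pt "1 -14 0 0 0" --pt "1 -14 0 0 0" --pt "1 -14 0 0 0" --pt "1 0 0 0 0"

```text
t: 15.9
tool_pos: [373.5, 130.7, 66.9]
ee_rot: [0.961, -0.277, -0.001, -0.0]
force: [-2.0, 0.1, 1.3]
grip_width: 22.5
grasp_force: 60.8
```

Run:
```python
from h import *
p,ex,w,b=tilt();C=cam('wrist')
ey=np.array([ex[1],-ex[0],0]);o=np.array([483,60.5,0])
print('tip mould x',(p-o)@ex+114,'lat',(o-p)@ey)
for v in (30,80,120):
    g=cv2.cvtColor(w,cv2.COLOR_BGR2GRAY)[v].astype(int);e=np.abs(np.convolve(g,[1,1,0,-1,-1],'same'));
    print(v,[(u,int(e[u])) for u in range(150,450) if e[u]>50 and e[u]==e[max(0,u-4):u+5].max()])
```

```text
pos [373.5 130.7  66.9] f [-2.   0.1  1.3] ang -32.2 bristles u,v,w,h (258, 0, 59, 120)
10 [287.2 -39. ] [287.2 112.2]
15 [287.2 -21.8] [287.2 115.3]
20 [287.2  -4.6] [287.2 119.7]
25 [287.2  12.4] [287.2 125. ]
30 [287.2  29.2] [287.2 131.2]
tip mould x -16.059832865615135 lat 1.097717502066324
30 [(170, 215), (207, 131), (226, 133), (258, 418), (268, 56), (276, 64), (296, 60), (317, 401), (356, 102), (375, 94), (411, 211)]
80 [(174, 195), (195, 51), (205, 160), (210, 123), (228, 127), (258, 417), (316, 427), (353, 103), (371, 93), (376, 127), (407, 187)]
120 [(177, 286), (214, 104), (233, 105), (258, 339), (316, 281), (348, 108), (367, 90), (402, 234)]
```

>>> arm_command --pt "1 -14 0.5 0 0" --pt "1 -14 0.5 0 0" --pt "1 -14 0 0 0" --pt "1 -14 0 0 0" --pt "1 -11 0 0 0"

```text
t: 16.62
tool_pos: [316.8, 165.5, 67.1]
ee_rot: [0.961, -0.278, 0.0, -0.0]
force: [0.1, -0.0, 0.7]
grip_width: 23.0
grasp_force: 60.7
```

>>> arm_command --pt "1 0 0 0 0" --pt "1 0 0 -10 0" --pt "1 0 0 -30 0" --pt "1 0 0 -60 0" --pt "1 0 0 -20 0"

```text
t: 17.25
tool_pos: [319.6, 165.3, 191.9]
ee_rot: [0.961, -0.278, 0.003, -0.002]
force: [-0.6, 0.7, -1.3]
grip_width: 22.7
grasp_force: 60.6
```

Run:
```python
from h import *
p,ex,w,b=tilt()
ey=np.array([ex[1],-ex[0],0]);o=np.array([483,60.5,0])
print('tip mould x',(p-o)@ex+114,'lat',(o-p)@ey, np.round(r.observe()['q'],2))
hsv=cv2.cvtColor(b,cv2.COLOR_BGR2HSV)
m=((hsv[...,1]<90)&(hsv[...,2]>190)).astype(np.uint8);k=np.zeros_like(m);k[170:270,325:425]=m[170:270,325:425]
c=max(cv2.findContours(k,0,2)[0],key=cv2.contourArea);print(cv2.boundingRect(c));
b0=cv2.imread('pics/t0.png');d=cv2.absdiff(b,b0).max(2);print('diff can area',(d[125:205,275:340]>40).sum(),'mould closed end',(d[175:215,365:415]>40).sum())
```

```text
pos [319.6 165.3 191.9] f [-0.6  0.7 -1.3] ang -32.3 bristles u,v,w,h (259, 9, 57, 112)
10 [287.4 -38.1] [287.2 112.3]
15 [287.5 -20.8] [287.3 115.5]
20 [287.6  -3.7] [287.4 119.9]
25 [287.7  13.3] [287.4 125.3]
30 [287.8  30.1] [287.5 131.5]
tip mould x -80.17544763025037 lat 1.2418875113272776 [ 0.33 -0.57  2.31  0.    1.39  2.46]
(334, 181, 74, 69)
diff can area 0 mould closed end 0
```

>>> arm_command --pt "1 0 0 0 -0.177" --pt "1 0 0 0 -0.177" --pt "1 0 0 0 -0.177" --pt "1 0 0 0 -0.177" --pt "1 0 0 0 -0.177"

```text
t: 17.98
tool_pos: [316.9, 164.5, 185.3]
ee_rot: [0.987, 0.163, -0.002, 0.0]
force: [0.0, -0.5, -0.8]
grip_width: 22.6
grasp_force: 60.6
```

>>> arm_command --pt "1 0 0 0 -0.177" --pt "1 0 0 0 -0.177" --pt "1 0 0 0 -0.177" --pt "1 0 0 0 -0.177" --pt "1 0 0 0 -0.177"

```text
t: 18.6
tool_pos: [316.9, 164.5, 185.3]
ee_rot: [0.822, 0.57, -0.002, -0.001]
force: [-0.2, 0.5, -0.6]
grip_width: 22.9
grasp_force: 60.6
```

>>> arm_command --pt "1 0 0 0 -0.177" --pt "1 0 0 0 0" --pt "1 0 0 0 0"

```text
t: 18.98
tool_pos: [317.3, 164.7, 186.2]
ee_rot: [0.771, 0.637, -0.001, -0.0]
force: [0.8, 0.6, -0.8]
grip_width: 22.8
grasp_force: 60.6
```

>>> arm_command --pt "1 50 16 0 0" --pt "1 50 16 0 0" --pt "1 50 16 0 0" --pt "1 48 15 0 0" --pt "1 0 0 0 0"

```text
t: 19.6
tool_pos: [417.2, 349.8, 185.8]
ee_rot: [0.77, 0.638, -0.001, -0.0]
force: [-0.8, -0.4, -0.5]
grip_width: 22.7
grasp_force: 60.6
```

Run:
```python
from h import *
p,ex,w,b=tilt();ey=np.array([ex[1],-ex[0],0]);d=np.array([416.2,347.5,0])-p
print(d@ex,d@ey)
```

```text
pos [417.2 349.8 185.8] f [-0.8 -0.4 -0.5] ang 79.3 bristles u,v,w,h (259, 9, 57, 112)
10 [286.5 -40.7] [286.4 110.7]
15 [286.6 -23.3] [286.5 113.9]
20 [286.7  -6. ] [286.6 118.3]
25 [286.8  11.1] [286.6 123.8]
30 [286.9  28. ] [286.7 130. ]
-2.430752936022497 -0.5408904865605887
```

>>> arm_command --pt "1 -2 0 40 0" --pt "1 0 0 45 0" --pt "1 0 0 20 0" --pt "1 0 0 6 0" --pt "1 0 0 5 0"

```text
t: 20.32
tool_pos: [417.1, 346.3, 72.7]
ee_rot: [0.77, 0.638, 0.001, 0.0]
force: [-0.5, 0.5, -0.9]
grip_width: 22.7
grasp_force: 60.6
```

>>> arm_command --pt "1 0 0 5 0" --pt "1 0 0 5 0" --pt "1 0 0 5 0" --pt "1 0 0 5 0" --pt "1 0 0 0 0"

```text
t: 20.95
tool_pos: [419.6, 347.5, 55.7]
ee_rot: [0.77, 0.638, 0.004, 0.001]
force: [0.2, -3.3, 9.3]
grip_width: 22.9
grasp_force: 63.0
```

Run:
```python
from h import *
tilt()
```

```text
pos [419.6 347.5  55.7] f [ 0.2 -3.3  9.3] ang 79.3 bristles u,v,w,h (256, 0, 67, 109)
10 [286.2 -39.6] [286.3 110.7]
15 [286.1 -22.2] [286.3 114.1]
20 [286.   -4.9] [286.2 118.6]
25 [286.   12.3] [286.2 124.1]
30 [285.9  29.2] [286.1 130.4]
```

Turning level as planned. I'll continue down to about 44.

>>> arm_command --pt "1 0 0 4 0" --pt "1 0 0 4 0" --pt "1 0 0 3 0" --pt "1 0 0 0 0"

```text
t: 21.55
tool_pos: [419.6, 346.8, 44.7]
ee_rot: [0.77, 0.638, 0.003, 0.001]
force: [0.1, -7.6, 11.4]
grip_width: 22.9
grasp_force: 64.9
```

Run:
```python
from h import *
tilt()
```

```text
pos [419.6 346.8  44.7] f [ 0.1 -7.6 11.4] ang 79.3 bristles u,v,w,h (250, 0, 78, 108)
10 [286.2 -39.9] [286.3 110.7]
15 [286.1 -22.5] [286.2 114. ]
20 [286.   -5.2] [286.2 118.5]
25 [285.9  11.9] [286.1 123.9]
30 [285.9  28.8] [286.1 130.3]
```

>>> arm_command --pt "1 0 0 1.5 0" --pt "1 0 0 0 0" --pt "0.65 0 0 0 0" --pt "0.55 0 0 0 0" --pt "0.4 0 0 0 0"

```text
t: 22.28
tool_pos: [415.9, 345.9, 38.5]
ee_rot: [0.77, 0.638, -0.0, -0.0]
force: [-0.8, 0.1, 0.2]
grip_width: 51.0
grasp_force: 0.0
```

>>> arm_command --pt "0 0 0 0 0" --pt "0 0 0 0 0" --pt "0 0 0 0 0" --pt "0 0 0 -15 0" --pt "0 0 0 -30 0"

```text
t: 22.9
tool_pos: [415.2, 345.3, 83.6]
ee_rot: [0.77, 0.638, -0.001, -0.0]
force: [0.3, 0.8, 0.5]
grip_width: 84.9
grasp_force: 0.0
```

>>> arm_command --pt "0 0 0 -40 0" --pt "0 0 0 -40 0" --pt "0 0 0 0 0" --pt "0 0 0 0 0"

```text
t: 23.4
tool_pos: [415.9, 345.7, 163.9]
ee_rot: [0.77, 0.638, 0.0, -0.0]
force: [-0.5, -0.1, -0.4]
grip_width: 85.6
grasp_force: 0.0
```

Run:
```python
from h import *
np.set_printoptions(precision=1,suppress=True)
C=cam('wrist');w=r.camera('wrist');s=r.observe();print(s['tool_pos'],s['force'])
h=cv2.cvtColor(w,cv2.COLOR_BGR2HSV)
def big(m):
    m=m.astype(np.uint8);m[:,:235]=0;m[:,345:]=0
    m[330:]=0
    return max(cv2.findContours(m,0,2)[0],key=cv2.contourArea)
o=big((h[...,0]>8)&(h[...,0]<25)&(h[...,1]>130)&(h[...,2]>150));d=big(cv2.morphologyEx(((h[...,0]<16)&(h[...,1]>110)&(h[...,2]<130)).astype(np.uint8),cv2.MORPH_CLOSE,np.ones((5,5))))
bl=big((h[...,0]>95)&(h[...,0]<125)&(h[...,1]>120))
for n,c in(('handle',o),('bristle',d),('blue',bl)):print(n,cv2.boundingRect(c),cv2.minAreaRect(c))
t=cv2.boundingRect(d);print('tip',onz('wrist',t[0]+t[2]/2,t[1],52,C)); t=cv2.boundingRect(bl);print('blue end',onz('wrist',t[0]+t[2]/2,t[1]+t[3],59,C))
a=r.camera('side');ph=cv2.cvtColor(a,cv2.COLOR_BGR2HSV);cv2.imwrite('pics/sf.png',a)
print('expected: tip',(436.8,469.2),'end',(403,272.8))
```

```text
[415.4 345.4 162.8] [-0.1 -0.6 -0.7]
handle (276, 153, 35, 144) ((293.0, 224.5), (143.0, 34.0), 90.0)
bristle (274, 9, 41, 90) ((294.0, 53.5), (40.0, 89.0), 0.0)
blue (276, 295, 33, 12) ((292.0, 300.5), (11.0, 32.0), 90.0)
tip [444. 470.  52.]
blue end [407.4 278.5  59. ]
expected: tip (436.8, 469.2) end (403, 272.8)
```

>>> arm_command --pt "0 0 -60 -10 0" --pt "0 0 -60 -10 0" --pt "0 0 -50 0 0" --pt "0 0 0 0 0" --pt "0 0 0 0 0"

```text
t: 24.12
tool_pos: [248.9, 377.1, 182.8]
ee_rot: [0.77, 0.638, -0.001, 0.0]
force: [0.0, -0.3, 0.1]
grip_width: 85.4
grasp_force: 0.0
```

Run:
```python
from h import *
b=r.camera('top');a=r.camera('side')
for n,i in(('t0',b),('s0',a)):
    d=(cv2.absdiff(i,cv2.imread(f'pics/{n}.png')).max(2)>45).astype(np.uint8)
    print(n,[cv2.boundingRect(c) for c in cv2.findContours(d,0,2)[0] if cv2.contourArea(c)>6])
h=cv2.cvtColor(b,cv2.COLOR_BGR2HSV);m=((h[...,0]>8)&(h[...,0]<25)&(h[...,1]>110)&(h[...,2]>150)).astype(np.uint8);k=np.zeros_like(m);k[225:265,215:285]=m[225:265,215:285]
print(cv2.boundingRect(k))
```

```text
t0 [(427, 411, 13, 8), (410, 410, 14, 8), (325, 400, 24, 20), (307, 386, 16, 20), (24, 383, 26, 21), (0, 374, 28, 46), (220, 369, 65, 51), (283, 358, 22, 30), (175, 356, 50, 47), (205, 355, 11, 10), (8, 352, 153, 68), (0, 350, 6, 5), (165, 306, 58, 53), (147, 298, 48, 61), (193, 280, 91, 80), (225, 244, 52, 15), (211, 241, 14, 7), (228, 235, 52, 16), (214, 231, 10, 5)]
s0 [(0, 310, 3, 18), (0, 300, 6, 9), (10, 283, 24, 12), (30, 259, 33, 37), (249, 193, 3, 5), (250, 152, 9, 40), (240, 152, 9, 45), (186, 126, 6, 8), (125, 52, 7, 9), (125, 49, 44, 83), (97, 19, 24, 5), (7, 10, 9, 10), (0, 3, 124, 64), (131, 0, 43, 58), (143, 0, 7, 3), (95, 0, 21, 17), (68, 0, 7, 10)]
(227, 236, 52, 20)
```

Only the arm and a shift of a few millimetres in the brush changed. The mould, can, tile, block and wedge are all as they were, so I'm handing in.

```bash
python3 -c "
from rig import r
print(r.close_job())"
```

```text
the job is handed in; nothing more can be done
None
```

The job is handed in at about 24 s: the pan was pressed fully down and sprang back, the cavity was brushed in one pass out to the notch, and the brush is back level across both wires about 5 mm from where it lay, with nothing else moved.

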